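# Seal the bead canister and start its vacuum pump

### The job

Press the blue lid of the bead canister down at its corners, working around it, until it sits fully home and level all round. Then push the red lock cover fully aside and press the green pump button all the way down, letting it spring back; leave the cover open and the lid seated. Use no more than a firm thumb's push on the lid, and leave the things around it where they are.

Things in the scene. Friction and masses are not known exactly. Their poses are not given: they have to be found in the camera images.
- station: Fixed vacuum station on a 255 x 290 x 8 mm aluminium base, yawed up to 0.3 rad. Origin on the table under the tub's centre; +x away from the robot at yaw 0, +y left. Clear tub 120 mm square, white rim 90 mm high. In front (x -138 to -76, y -90 to +90 mm) a white pump console, top 75 mm high. Lamp posts 12 mm square at x +103, y +/-132 mm, 261 mm tall
- lid: Blue lid: loose rigid square plate 134 mm wide, 0.25 kg, 18 mm skirt round the tub, grey valve dome mid-top (36 mm wide, 11 high). Origin 8 mm below the pad tops, at its centre. It lies on four orange corner gaskets, one under each pad: each takes 11 to 16 N to push down 5 mm, then stays down and the lid meets the hard rim. It rocks: pressing a corner lifts the opposite one until all are pushed in
- pad_fl (a point): Top centre of the yellow thumb pad (round, 22 mm wide) at the lid's front-left (-52, +52) mm corner, station frame. 103 mm above the table before pressing, 98 mm when fully home
- pad_fr (a point): Top centre of the yellow thumb pad (round, 22 mm wide) at the lid's front-right (-52, -52) mm corner, station frame. 103 mm above the table before pressing, 98 mm when fully home
- pad_bl (a point): Top centre of the yellow thumb pad (round, 22 mm wide) at the lid's back-left (+52, +52) mm corner, station frame. 103 mm above the table before pressing, 98 mm when fully home
- pad_br (a point): Top centre of the yellow thumb pad (round, 22 mm wide) at the lid's back-right (+52, -52) mm corner, station frame. 103 mm above the table before pressing, 98 mm when fully home
- lamp_bar (a point): Middle of the lamp bar's lower front edge. Bar along the station's y, 276 mm long, 24 mm deep (station x +20 to +44 mm), 18 high, underside 243 mm above the table; arms at y +/-132 mm carry it from the rear posts. It bars the way straight down to the two back pads (x +52 mm): lean the tool 35 to 45 degrees, fingers sloping down away from the robot, and pass under it
- lock (a joint): Slide of the red child-lock cover along the station's +y, 0 to 0.050 m. At 0 it bridges the green button and blocks it; from 0.040 the button is free. Friction 2 N; it stays where it is left
- lock_fin (a point): Centre of the upright red fin on the lock cover: 24 mm (station x) by 8 mm (y) by 18 mm high, top 106 mm and foot 88 mm above the table. The cover plate is 42 x 34 mm, centred under the fin. Push the fin sideways (+y of the station) or pinch it
- pump_button (a joint): Travel of the green spring pump button: 0 up, 0.005 m fully down (about 5 N); it springs back
- button_top (a point): Top centre of the round green button (22 mm across), 81 mm above the table when up, under the red cover at the start (station x -107, y -30 mm)
- chai_cup: Bystander: terracotta chai cup, 72 mm wide, 70 mm tall, left of the station; origin under its centre
- bead_tray: Bystander: blue acrylic bead tray 100 x 140 x 22 mm, right of the station; origin under its centre
- tweezers: Bystander: chrome tweezers, 125 mm long, lying along their x; origin under the middle
- hoop: Bystander: pale ash hoop, 170 mm across, 12 mm high, lying flat further left; origin under its centre
- spool: Bystander: red spool, 40 mm wide, 50 mm high, behind the station; origin under its centre
- glue_jar: Bystander: amber jar, 50 mm wide, 60 mm high, behind the station; origin under its centre
Mind the look-alikes: they are no part of the job. There is more than one size of the lid; the job needs the middle-sized.

How it is judged:
On the way, in this order (a step that is already met when the one before it is completed fails the run):
1. the lid is fully seated: all four corner pads down (z of each of pad_fl, pad_fr, pad_bl, pad_br in the frame of station below 0.1 m), for 0.2 s.
2. with the lock aside and the lid seated, the pump button is pressed (all of step 1 and value of joint pump_button above 0.0035 m and value of joint lock above 0.036 m), for 0.05 s.
At the end, for the whole second after the job is handed in: All four corner pads are less than 100 mm above the station's foot (fully home is 98 mm), the lock cover stands at least 36 mm aside, the pump button has sprung back to within 1.5 mm and the lid is at rest (all of step 1 and value of joint lock above 0.036 m and value of joint pump_button below 0.0015 m and linear speed of lid below 0.01 m/s); the robot touches nothing.
It fails at once if the lid is pushed with more than 60 N (contact force between lid and the fingers above 60 N or contact force between lid and the arm above 60 N).
It fails at once if a bystander is moved more than 30 mm (distance of any of chai_cup, bead_tray, tweezers, hoop, spool, glue_jar from where it was at the start of the episode above 0.03 m).
It also fails if it takes over 58 s, if anything falls off the work surface, if the arm or the gripper's body presses on something with over 40 N, if the wrist force passes 120 N, or if a joint passes its speed limit or range.

### The arm

A 6-joint arm with a two-finger parallel gripper is mounted at the origin on the work surface. World frame = base frame: x ahead of the robot, y to its left, z up, the work surface at z = 0. Lengths are in m, angles in rad, forces in N, time in s.
With the tool pointing down it reaches from about 0.35 to 0.775 m from the base axis. Payload 7.3 kg.
Tool frame: the origin (TCP) lies at the very end of the fingers, on their centre line; the grasp point (between the pads) lies 19 mm behind it; z points along the fingers, y is the line along which they close (so a half turn about z gives the same grasp; the last joint's range is limited). The gripper opens to 92 mm and grips with 3 to 60 N. Pads are 19 mm wide; open, the fingers measure 130 mm over their backs; the gripper's body (75 mm by 190 mm) begins 47 mm behind the grasp point.
Start: joints at [0.988, 0.342, 1.524, -0, 1.275, -0.146], TCP at [0.222, 0.476, 0.227] pointing down, gripper open.
Joint ranges: [-2.53, 2.53], [-0.77, 2.02], [0.04, 2.7], [-1, 4.14], [0.28, 2.66], [-3.11, 3.11]. Speed limits (rad/s): [2.57, 2.57, 3.14, 3.14, 3.14, 3.14].

### API

Orientations are given as [roll, pitch, yaw] about the fixed x, y, z axes, in that order (R = Rz(yaw) Ry(pitch) Rx(roll)).
In Python, from cell import * gives the robot as it stands.
- The arm moves only by the tool step_arm, never from a script. Its argument "commands" is a list of rows, each a list of 7 numbers: the opening, from 0 (shut) to 1 (fully open), then the shift along the world's x, y, z in cm, then the turn, a rotation vector about the world's x, y, z in rad. A call has 1 to 5 rows; each row is the pose to reach, as a shift and turn from the pose commanded when the call began; what a row does not reach only later rows make up. A row lasts 1/12 s, in which the tool goes at most 41.7 mm and 7.16 degrees, less where a joint would pass 70% of its speed; a pose out of reach is approached as far as the arm can. A call with a gripper value outside its range is refused whole. The fingers move at their own pace and stop on an object; "grip_force" is the grip in N (left out, the last holds). Time passes only in rows, so rows that repeat a pose let the fingers close. It gives the time, the measured TCP pose, the force, the opening and the grip force at its end, in the units of the state.
- observe(): the state, without advancing time (a new reading comes with each control period).
- read_camera(name): name is "scene" or "top" or "wrist"; returns the picture (420x560x3 uint8, red, green, blue); there is no depth.
- camera_model(name): a dict with "vfov" (degrees; the focal length in pixels is half the picture's height over the tangent of half this angle, whatever the lens; pixels are square), "cx", "cy" (the principal point, pixels), "world_to_cam" (4x4, takes a point from world to camera coordinates). Camera axes: x right, y up, looking along -z (the intrinsics and any distortion apply to the point x, -y, -z); pixel columns grow to the right and rows downward; lengths in m; the calibration is good to about 2 mm. The wrist camera is an equidistant fisheye: a pixel r from the principal point sees the ray r / f radians off the axis. A picture is of the moment at which its call begins: read the wrist's pose just before it. camera_model takes no time and is no camera call; for the wrist camera it gives the pose at the moment of the call.
- hand_in(): hands the job in; it is judged then, once.
The state is a dict: "time": time; "qpos": joint angles; "qvel": joint speeds; "joint_efforts": joint torques, N m; "tool_pos": TCP position; "tool_rot": TCP orientation; "contact_force": force on the tool from outside, world axes, zero at the start; "torque": the same for the moment, N m; "opening": finger opening in m; "grip_force": force on a finger pad.
Only numpy, scipy, OpenCV 4.12 (cv2) and the standard library are available. Lean on these libraries where they do the work, as an engineer would, in place of code of your own. Each camera call takes 0.05 s, during which the arm holds its last target. There are 200 camera calls.

## Working session

There is one attempt and no reset: what is moved stays moved. The work goes in short steps, Python scripts to look and compute and a tool call to move; the robot and the scene stay as the last step left them, time stands still between calls to the robot, and variables do not carry over. Pictures are saved under pics/ and viewed, at most 10 in all, crops included, and the job is handed in when it is done.

Besides the shell and the picture viewer there is one more tool, called after ">>>" as name(argument=value, ...), one argument or row to a line, values as JSON. step_arm: Moves the arm, as the interface text tells. Its arguments: {"type":"object","properties":{"commands":{"type":"array"},"grip_force":{"type":"number"}},"required":["commands"]}

```bash
mkdir -p pics; python3 - <<'E'
from cell import *
import cv2,numpy as np
s=observe();print(s)
for n in ("scene","top"):
    cv2.imwrite(f"pics/{n}0.png",read_camera(n)[:,:,::-1].copy() if n!="x" else 0)
    print(n,camera_model(n))
E
```

```text
{'time': 0.0, 'qpos': array([ 9.87999262e-01,  3.42749710e-01,  1.52504070e+00, -1.62617942e-05,
        1.27539635e+00, -1.46024921e-01]), 'qvel': array([-0.00047706, -0.00049294, -0.00141012,  0.0014484 , -0.00105055,
       -0.00175557]), 'joint_efforts': array([-2.01436691e-03, -4.31232655e+01, -2.44217581e+01,  7.16942246e-02,
        5.59248368e-02, -1.79287858e-04]), 'tool_pos': array([0.22184722, 0.47536248, 0.2260227 ]), 'tool_rot': array([-3.14001325e+00, -2.16568506e-04,  2.70482509e+00]), 'contact_force': array([ 1.41129862, -0.63742906,  0.2620766 ]), 'torque': array([0.03403111, 0.03623081, 0.03667393]), 'grip_force': 0.0, 'opening': 0.09191687338990262}
scene {'vfov': 48.56841003029045, 'cx': 285.02907692208595, 'cy': 209.0191803730732, 'world_to_cam': array([[-0.21284243,  0.97696367,  0.0154946 ,  0.00738308],
       [-0.67298761, -0.15807769,  0.72256427,  0.26661321],
       [ 0.70836839,  0.14336466,  0.69113009, -1.51335148],
       [ 0.        ,  0.        ,  0.        ,  1.        ]])}
top {'vfov': 46.342290877323805, 'cx': 278.52300296876103, 'cy': 209.50077138774446, 'world_to_cam': array([[ 0.02802757, -0.99958222, -0.00706039,  0.09485684],
       [ 0.9837895 ,  0.02633183,  0.17738334, -0.56494283],
       [-0.17712332, -0.01191756,  0.98411651, -1.1518477 ],
       [ 0.        ,  0.        ,  0.        ,  1.        ]])}
```

View pics/scene0.png

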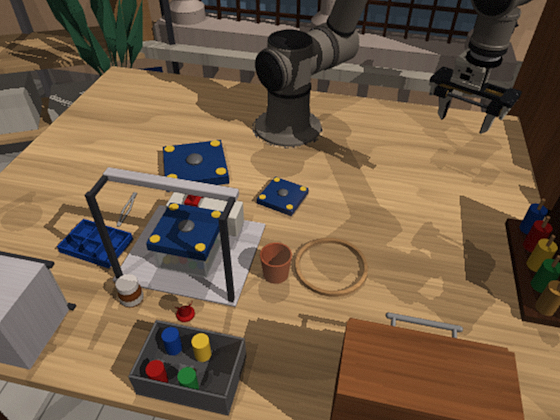

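View pics/top0.png

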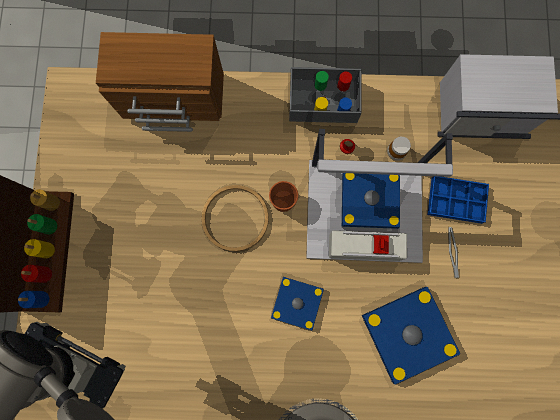

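The scene shows three blue lids. In the top view they are at (371,199), on the tub in the station; (298,303), small and loose; and (411,335), large and loose. The middle-sized one on the tub under the lamp bar is the target. I'll check it in a close crop.

```bash
python3 - <<'E'
import cv2
a=cv2.imread("pics/top0.png")[150:270,300:450]; cv2.imwrite("pics/c1.png",cv2.resize(a,None,fx=5,fy=5,interpolation=cv2.INTER_CUBIC))
a=cv2.imread("pics/scene0.png")[160:310,80:280]; cv2.imwrite("pics/c2.png",cv2.resize(a,None,fx=4,fy=4,interpolation=cv2.INTER_CUBIC))
E
```

```text
(no output)
```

View pics/c1.png

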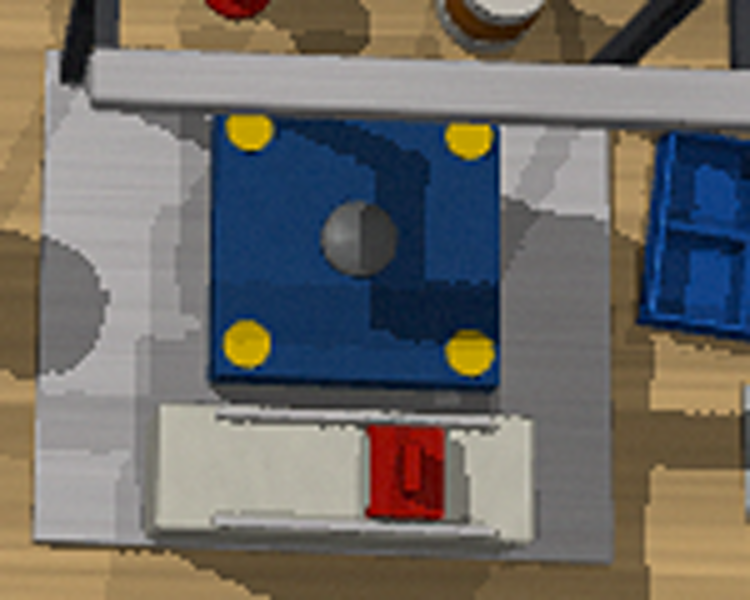

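View pics/c2.png

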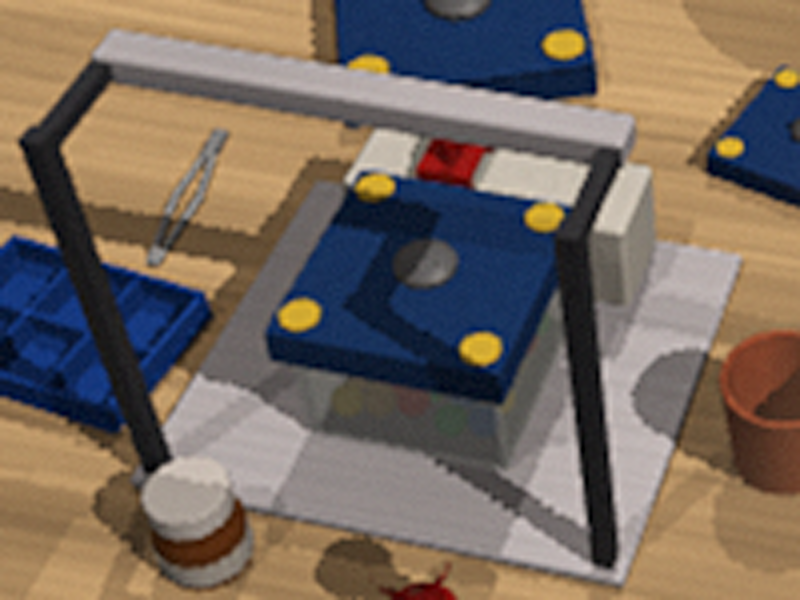

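The crops confirm it: blue lid on the clear tub, dome at crop (360,238), and four yellow pads. The red cover with its fin is at (405,472). Next I'll fit the station pose from the pads in both views.

```bash
cat > h.py <<'E'
import numpy as np
from scipy.optimize import least_squares
from scipy.spatial.transform import Rotation as R
def proj(m,P):
    P=np.atleast_2d(P); c=P@m["world_to_cam"][:3,:3].T+m["world_to_cam"][:3,3]
    f=210/np.tan(np.radians(m["vfov"]/2)); return np.c_[m["cx"]+f*c[:,0]/-c[:,2], m["cy"]-f*c[:,1]/-c[:,2]]
def st(p,P):
    P=np.atleast_2d(P).astype(float); c,s=np.cos(p[2]),np.sin(p[2])
    return np.c_[p[0]+c*P[:,0]-s*P[:,1], p[1]+s*P[:,0]+c*P[:,1], P[:,2]]
E
python3 - <<'E'
from cell import *
from h import *
S=np.array([[-52,52,103],[-52,-52,103],[52,52,103],[52,-52,103]])/1000
t=(np.array([[248,343],[470,352],[250,131],[470,139]])+.5)/5-.5+[300,150]
s=(np.array([[545,217],[376,187],[481,348],[299,314]])+.5)/4-.5+[80,160]
mt,ms=camera_model("top"),camera_model("scene")
for w in((1,1),(1,0),(0,1)):
    r=least_squares(lambda p:np.r_[w[0]*(proj(mt,st(p,S))-t).ravel(),w[1]*(proj(ms,st(p,S))-s).ravel()],[.6,-.1,0])
    print(w,r.x.round(4),r.fun.round(1))
    if w==(1,1):p=r.x
np.save("p.npy",p)
print(st(p,S).round(4)); 
F=[[-107,-30,106],[-107,-30,81],[-142,145,8],[-142,-145,8],[20,0,243],[-138,90,75],[-76,90,75]]
F=np.array(F)/1000; print(st(p,F).round(4)); print((5*(proj(mt,st(p,F))-[300,150])).round(0))
E
```

```text
(1, 1) [ 0.587  -0.108  -0.0131] [-0.2  0.3  0.1  0.3  0.1 -0.5  0.1 -0.5  0.  -0.2 -0.1 -0.2 -0.  -0.
  0.2 -0.1]
(1, 0) [ 0.5868 -0.108  -0.0117] [-0.2  0.5  0.1  0.4  0.  -0.4  0.  -0.4  0.  -0.  -0.  -0.   0.  -0.
  0.  -0. ]
(0, 1) [ 0.5874 -0.1079 -0.0147] [-0.   0.   0.   0.   0.  -0.   0.  -0.   0.  -0.  -0.1 -0.1 -0.1  0.1
  0.2  0. ]
[[ 0.5357 -0.0553  0.103 ]
 [ 0.5344 -0.1593  0.103 ]
 [ 0.6397 -0.0566  0.103 ]
 [ 0.6384 -0.1606  0.103 ]]
[[ 0.4797 -0.1366  0.106 ]
 [ 0.4797 -0.1366  0.081 ]
 [ 0.447   0.0389  0.008 ]
 [ 0.4432 -0.2511  0.008 ]
 [ 0.607  -0.1082  0.243 ]
 [ 0.4502 -0.0162  0.075 ]
 [ 0.5122 -0.017   0.075 ]]
[[422. 466.]
 [411. 472.]
 [ 30. 544.]
 [613. 567.]
 [418. 123.]
 [153. 529.]
 [156. 399.]]
```

>>> step_arm(
  commands=[
    [0,2.0,-3.5,0,0,0,0.08],
    [0,4.0,-7.0,0,0,0,0.16],
    [0,6.0,-10.5,0,0,0,0.25],
    [0,8.0,-14.0,0,0,0,0.34],
    [0,10.0,-17.5,0,0,0,0.423],
  ],
  grip_force=20,
)

```text
time: 0.52
tool_pos: [0.3223, 0.299, 0.2265]
tool_rot: [-3.141, -0.0, 3.133]
contact_force: [0.9, 0.7, 0.0]
opening: 0.0629
grip_force: 0.0
```

>>> step_arm(
  commands=[
    [0,2.0,-3.5,0,0,0,0],
    [0,4.0,-7.0,0,0,0,0],
    [0,6.0,-10.5,0,0,0,0],
    [0,8.0,-14.0,0,0,0,0],
    [0,10.0,-17.5,0,0,0,0],
  ],
)

```text
time: 0.93
tool_pos: [0.4224, 0.1238, 0.2266]
tool_rot: [3.141, -0.0, 3.128]
contact_force: [1.7, 1.9, -0.2]
opening: 0.0297
grip_force: 0.0
```

>>> step_arm(
  commands=[
    [0,2.3,-3.4,0,0,0,0],
    [0,4.6,-6.8,0,0,0,0],
    [0,6.9,-10.2,0,0,0,0],
    [0,9.2,-13.6,-1,0,0,0],
    [0,10.4,-16.8,-3,0,0,0],
  ],
)

```text
time: 1.35
tool_pos: [0.5292, -0.0449, 0.1981]
tool_rot: [-3.141, 0.006, 3.127]
contact_force: [0.4, 0.3, -0.3]
opening: 0.0009
grip_force: 0.0
```

>>> step_arm(
  commands=[
    [0,0.5,-0.7,-3,0,0,0],
    [0,0.95,-1.15,-6,0,0,0],
    [0,0.95,-1.15,-7.5,0,0,0],
    [0,0.95,-1.15,-7.5,0,0,0],
  ],
)

```text
time: 1.68
tool_pos: [0.5331, -0.0538, 0.1176]
tool_rot: [3.14, -0.008, 3.127]
contact_force: [-0.4, 0.2, 0.3]
opening: 0.0007
grip_force: 0.0
```

>>> step_arm(
  commands=[
    [0,0,0,-0.8,0,0,0],
    [0,0,0,-1.5,0,0,0],
    [0,0,0,-1.8,0,0,0],
    [0,0,0,-2.0,0,0,0],
    [0,0,0,-2.0,0,0,0],
  ],
)

```text
time: 2.1
tool_pos: [0.5358, -0.0535, 0.1028]
tool_rot: [-3.141, 0.001, 3.128]
contact_force: [-0.6, -0.0, 0.5]
opening: 0.0005
grip_force: 0.5
```

>>> step_arm(
  commands=[
    [0,0,0,-0.1,0,0,0],
    [0,0,0,-0.2,0,0,0],
    [0,0,0,-0.2,0,0,0],
  ],
)

```text
time: 2.35
tool_pos: [0.5358, -0.0534, 0.1016]
tool_rot: [-3.141, 0.002, 3.128]
contact_force: [-3.9, 1.5, 10.2]
opening: 0.0006
grip_force: 4.9
```

>>> step_arm(
  commands=[
    [0,0,0,-0.1,0,0,0],
    [0,0,0,-0.2,0,0,0],
    [0,0,0,-0.2,0,0,0],
  ],
)

```text
time: 2.6
tool_pos: [0.5357, -0.0533, 0.0997]
tool_rot: [3.142, 0.002, 3.128]
contact_force: [-4.9, 1.9, 11.9]
opening: 0.0002
grip_force: 6.0
```

>>> step_arm(
  commands=[
    [0,0,0,-0.1,0,0,0],
    [0,0,0,-0.15,0,0,0],
    [0,0,0,-0.15,0,0,0],
  ],
)

```text
time: 2.85
tool_pos: [0.5357, -0.0532, 0.0986]
tool_rot: [3.142, 0.002, 3.128]
contact_force: [-6.2, 2.5, 15.2]
opening: 0.0001
grip_force: 7.7
```

>>> step_arm(
  commands=[
    [0,0,0,-0.1,0,0,0],
    [0,0,0,-0.1,0,0,0],
  ],
)

```text
time: 3.02
tool_pos: [0.5358, -0.0533, 0.0984]
tool_rot: [-3.141, 0.002, 3.128]
contact_force: [-8.4, 2.4, 21.1]
opening: 0.0005
grip_force: 10.8
```

>>> step_arm(
  commands=[
    [0,0,0,-0.1,0,0,0],
    [0,0,0,-0.1,0,0,0],
    [0,0,0,-0.1,0,0,0],
  ],
)

```text
time: 3.27
tool_pos: [0.5358, -0.0533, 0.0983]
tool_rot: [-3.141, 0.003, 3.128]
contact_force: [-10.5, 3.8, 28.4]
opening: 0.0002
grip_force: 14.3
```

>>> step_arm(
  commands=[
    [0,0,0,1.0,0,0,0],
    [0,0,0,2.5,0,0,0],
    [0,0,-3.5,2.5,0,0,0],
    [0,0,-7.0,2.5,0,0,0],
    [0,-0.1,-10.5,2.5,0,0,0],
  ],
)

```text
time: 3.68
tool_pos: [0.5353, -0.1596, 0.1205]
tool_rot: [-3.141, 0.002, 3.13]
contact_force: [1.5, 0.7, -0.7]
opening: 0.0003
grip_force: 0.0
```

>>> step_arm(
  commands=[
    [0,0,0,-0.8,0,0,0],
    [0,0,0,-0.8,0,0,0],
    [0,0,0,-1.5,0,0,0],
    [0,0,0,-1.5,0,0,0],
  ],
)

```text
time: 4.02
tool_pos: [0.5344, -0.1577, 0.1036]
tool_rot: [3.141, -0.001, 3.129]
contact_force: [0.9, -0.2, 0.1]
opening: 0.0009
grip_force: 0.0
```

>>> step_arm(
  commands=[
    [0,0,0,-0.1,0,0,0],
    [0,0,0,-0.3,0,0,0],
    [0,0,0,-0.5,0,0,0],
    [0,0,0,-0.5,0,0,0],
  ],
)

```text
time: 4.35
tool_pos: [0.5345, -0.1576, 0.1003]
tool_rot: [3.141, 0.0, 3.129]
contact_force: [-3.2, 1.3, 7.1]
opening: 0.0004
grip_force: 3.6
```

>>> step_arm(
  commands=[
    [0,0,0,-0.1,0,0,0],
    [0,0,0,-0.2,0,0,0],
    [0,0,0,-0.2,0,0,0],
  ],
)

```text
time: 4.6
tool_pos: [0.5345, -0.1576, 0.0987]
tool_rot: [3.142, 0.0, 3.129]
contact_force: [-5.2, 1.7, 10.2]
opening: 0.0005
grip_force: 5.3
```

>>> step_arm(
  commands=[
    [0,0,0,-0.1,0,0,0],
    [0,0,0,-0.1,0,0,0],
  ],
)

```text
time: 4.77
tool_pos: [0.5345, -0.1576, 0.0985]
tool_rot: [-3.141, 0.0, 3.13]
contact_force: [-6.0, 2.3, 16.0]
opening: 0.0005
grip_force: 8.5
```

>>> step_arm(
  commands=[
    [0,0,0,-0.1,0,0,0],
    [0,0,0,-0.2,0,0,0],
    [0,0,0,-0.2,0,0,0],
    [0,0,0,-0.2,0,0,0],
  ],
)

```text
time: 5.1
tool_pos: [0.5346, -0.1577, 0.0983]
tool_rot: [-3.141, 0.002, 3.13]
contact_force: [-12.1, 4.1, 29.8]
opening: 0.0004
grip_force: 15.2
```

>>> step_arm(
  commands=[
    [0,0,0,2.5,0,0,0],
    [0,0,0,4.5,0,-0.12,0],
    [0,0,0,4.5,0,-0.24,0],
    [0,0,0,4.5,0,-0.36,0],
    [0,0,0,4.5,0,-0.48,0],
  ],
)

```text
time: 5.52
tool_pos: [0.5348, -0.1563, 0.1401]
tool_rot: [3.132, 0.454, 3.13]
contact_force: [0.8, 1.9, 0.4]
opening: 0.0005
grip_force: 0.0
```

>>> step_arm(
  commands=[
    [0,0,0,0,0,-0.12,0],
    [0,0,0,0,0,-0.22,0],
    [0,0,0,0,0,-0.22,0],
  ],
)

```text
time: 5.77
tool_pos: [0.5395, -0.1527, 0.1464]
tool_rot: [3.117, 0.631, 3.125]
contact_force: [1.0, 1.0, 0.1]
opening: 0.0008
grip_force: 0.0
```

>>> step_arm(
  commands=[
    [0,0,0,0,0,0,0],
    [0,0,0,0,0,0,0],
  ],
)

```text
time: 5.93
tool_pos: [0.5398, -0.153, 0.1466]
tool_rot: [3.116, 0.628, 3.124]
contact_force: [-0.1, -0.1, -0.1]
opening: 0.0003
grip_force: 0.0
```

```bash
python3 - <<'E'
from cell import *
from h import *
s=observe();print(s["time"],s["qpos"].round(3),s["tool_pos"].round(4),s["tool_rot"].round(3))
T=R.from_euler("xyz",s["tool_rot"]).as_matrix();print(T.round(3))
E
```

```text
5.9333 [-0.62   0.293  2.073  0.993  0.436 -3.03 ] [ 0.5398 -0.153   0.1466] [3.116 0.628 3.124]
[[-0.809  0.003  0.588]
 [ 0.014  1.     0.015]
 [-0.588  0.02  -0.809]]
```

>>> step_arm(
  commands=[
    [0,1,0,0,0,0,-0.08],
    [0,2,-0.2,0,0,0,-0.16],
    [0,3,-0.4,0,0,0,-0.25],
    [0,4,-0.7,0,0,0,-0.25],
    [0,4,-0.7,0,0,0,-0.25],
  ],
)

```text
time: 6.35
tool_pos: [0.584, -0.1644, 0.1561]
tool_rot: [3.11, 0.622, 2.876]
contact_force: [0.8, -0.9, -0.5]
opening: 0.0002
grip_force: 0.0
```

```bash
python3 - <<'E'
from cell import *
from h import *
s=observe();print(s["time"],s["qpos"].round(3),s["tool_pos"].round(4),s["tool_rot"].round(3))
T=R.from_euler("xyz",s["tool_rot"]).as_matrix();print(T.round(3))
E
```

```text
6.35 [-0.484  0.327  1.973  0.594  0.283 -2.325] [ 0.584  -0.1644  0.1561] [3.11  0.622 2.876]
[[-0.784  0.245  0.57 ]
 [ 0.214  0.969 -0.123]
 [-0.582  0.025 -0.813]]
```

```bash
cat > fk.py <<'E'
from h import *
Q=[[.988,.34275,1.52504,0,1.2754,-.14602],[-0.62,0.293,2.073,0.993,0.436,-3.03],[-0.484,0.327,1.973,0.594,0.283,-2.325]]
P=np.array([[.22185,.47536,.22602],[.5398,-.153,.1466],[.584,-.1644,.1561]])
E=[[-3.14,0,2.7048],[3.116,.628,3.124],[3.110,.622,2.876]]
def fk(k,q,s4=1,s6=1):
    A=R.from_euler("z",q[0]);B=A*R.from_euler("y",q[1]);C=A*R.from_euler("y",q[1]+q[2]);D=C*R.from_euler("z",s4*q[3])*R.from_euler("y",q[4])
    p=np.r_[0,0,k[0]]+A.apply([0,k[5],0])+B.apply([0,0,k[1]])+C.apply([k[3],0,k[2]])+D.apply([0,0,k[4]])
    return p,D*R.from_euler("z",s6*q[5])
E
python3 - <<'E'
from fk import *
for s4 in(1,-1):
  for s6 in (1,-1):
    o=[fk(np.zeros(6),q,s4,s6)[1].inv()*R.from_euler("xyz",e) for q,e in zip(Q,E)]
    print(s4,s6,[x.as_rotvec().round(2) for x in o])
  r=least_squares(lambda k:np.r_[np.concatenate([fk(k,q,s4)[0]-p for q,p in zip(Q,P)]),1e-3*(k-[.3,.4,.4,0,.25,.07])],[.3,.4,.4,0,.25,.07])
  print(r.x.round(3),r.fun[:9].round(4))
E
```

```text
1 1 [array([ 0.  , -0.  ,  1.57]), array([-0.  ,  0.  ,  1.57]), array([-0.  , -0.  ,  1.57])]
1 -1 [array([ 0.  , -0.  ,  1.28]), array([-0.  , -0.  ,  1.79]), array([-0.  ,  0.  , -3.08])]
[0.226 0.504 0.38  0.047 0.319 0.076] [-0.      0.     -0.      0.      0.     -0.0001 -0.     -0.      0.0001]
-1 1 [array([ 0.  , -0.  ,  1.57]), array([-0.63,  0.79, -2.65]), array([-0.01, -0.44,  2.69])]
-1 -1 [array([ 0.  , -0.  ,  1.28]), array([-0.68,  0.68, -2.45]), array([-0.26,  0.26, -1.91])]
[-2.067  1.648 -0.169 -0.451 -0.257  0.087] [-0.0057  0.0104 -0.0033  0.0185 -0.0272  0.0083 -0.0296  0.0165 -0.0049]
```

```bash
cat > ik.py <<'E'
from fk import *
K=least_squares(lambda k:np.r_[np.concatenate([fk(k,q)[0]-p for q,p in zip(Q,P)]),1e-3*(k-[.3,.4,.4,0,.25,.07])],[.3,.4,.4,0,.25,.07]).x
LO=np.array([-2.53,-.77,.04,-1,.28,-3.11]);HI=np.array([2.53,2.02,2.7,4.14,2.66,3.11])
def orient(th,phi): # lean th along azimuth phi, tool y horizontal left of phi
    return R.from_euler("z",phi)*R.from_euler("y",-th)*R.from_euler("xyz",[np.pi,0,np.pi])
def err(q,p,o):
    x,r=fk(K,q); return np.r_[10*(x-p),((r*R.from_euler("z",np.pi/2)).inv()*o).as_rotvec()]
def ik(p,o,seeds=None):
    best=None
    for q0 in seeds or [[-.4,.35,1.9,.1,.5,-1.9],[-.3,.4,1.8,-.5,.5,-1.2],[-.5,.33,1.95,.6,.4,-2.4],[-.2,.4,1.8,3,.5,1.4]]:
        r=least_squares(err,np.clip(q0,LO+.01,HI-.01),bounds=(LO,HI),args=(p,o))
        if best is None or r.cost<best.cost: best=r
    return best.x,np.sqrt(2*best.cost)
E
python3 - <<'E'
from ik import *
p=np.load("p.npy");print(orient(.6,-.2).as_matrix().round(2))
for nm,pad in(("br",[.052,-.052,.103]),("bl",[.052,.052,.103])):
  c=st(p,pad)[0]
  for th in (30,35,40):
    for phi in(-.5,-.35,-.2,-.1,0,.15,.3):
      o=orient(np.radians(th),phi); off=o.apply([9.5e-3,0,0]); off*= -np.sign(off[2])  # to lower edge
      t=c-off
      q,e=ik(t,o)
      print(nm,th,phi,"err",e.round(3),q.round(2),(t*1000).round(0)) if e<.01 else print(nm,th,phi,e.round(3))
E
```

```text
[[-0.81  0.2   0.55]
 [ 0.16  0.98 -0.11]
 [-0.56  0.   -0.83]]
br 30 -0.5 err 0.0 [-0.32  0.51  1.76 -0.25  0.36 -1.18] [ 646. -165.  108.]
br 30 -0.35 err 0.0 [-0.37  0.51  1.77  0.03  0.34 -1.61] [ 646. -163.  108.]
br 30 -0.2 err 0.0 [-0.41  0.5   1.78  0.3   0.36 -2.04] [ 646. -162.  108.]
br 30 -0.1 err 0.0 [-0.44  0.51  1.77  0.44  0.4  -2.28] [ 647. -161.  108.]
br 30 0 err 0.0 [-0.47  0.51  1.76  0.54  0.45 -2.48] [ 647. -161.  108.]
br 30 0.15 err 0.0 [-0.51  0.53  1.74  0.63  0.54 -2.72] [ 646. -159.  108.]
br 30 0.3 err 0.0 [-0.54  0.54  1.7   0.67  0.64 -2.9 ] [ 646. -158.  108.]
br 35 -0.5 0.03
br 35 -0.35 0.053
br 35 -0.2 0.029
br 35 -0.1 err 0.0 [-0.46  0.5   1.85  0.76  0.29 -2.61] [ 646. -161.  108.]
br 35 0 err 0.0 [-0.49  0.5   1.84  0.85  0.37 -2.8 ] [ 646. -161.  108.]
br 35 0.15 err 0.0 [-0.53  0.52  1.8   0.89  0.49 -2.99] [ 646. -159.  108.]
br 35 0.3 err 0.005 [-0.57  0.54  1.76  0.87  0.61 -3.11] [ 646. -158.  108.]
br 40 -0.5 0.094
br 40 -0.35 0.139
br 40 -0.2 0.087
br 40 -0.1 0.024
br 40 0 err 0.0 [-0.51  0.5   1.91  1.28  0.34  3.04] [ 646. -161.  109.]

[... 483 characters left out ...]
2  0.39  0.36 -2.18] [648. -57. 108.]
bl 30 0.15 err 0.0 [-0.31  0.49  1.81  0.57  0.43 -2.5 ] [648. -55. 108.]
bl 30 0.3 err 0.0 [-0.35  0.5   1.78  0.66  0.52 -2.74] [648. -54. 108.]
bl 35 -0.5 err 0.0 [-0.1   0.5   1.84 -0.8   0.32 -0.47] [647. -60. 108.]
bl 35 -0.35 0.039
bl 35 -0.2 0.065
bl 35 -0.1 0.054
bl 35 0 0.023
bl 35 0.15 err 0.0 [-0.34  0.48  1.88  0.89  0.35 -2.84] [647. -55. 108.]
bl 35 0.3 err 0.0 [-0.38  0.5   1.85  0.92  0.47 -3.03] [647. -54. 108.]
bl 40 -0.5 0.047
bl 40 -0.35 0.098
bl 40 -0.2 0.143
bl 40 -0.1 0.12
bl 40 0 0.061
bl 40 0.15 err 0.0 [-0.36  0.48  1.95  1.34  0.33  2.98] [647. -56. 109.]
bl 40 0.3 err 0.0 [-0.41  0.5   1.92  1.24  0.46  2.92] [647. -54. 109.]
```

>>> step_arm(
  commands=[
    [0,-3,0,0,0,0,0],
    [0,-6,0,0,0.03,0.12,0],
    [0,-8,0,1,0.06,0.24,0],
    [0,-8,0,2,0.09,0.36,0],
    [0,-8,0,3,0.12,0.47,0],
  ],
)

```text
time: 6.77
tool_pos: [0.4981, -0.1647, 0.1843]
tool_rot: [3.116, 0.22, 2.879]
contact_force: [2.3, 0.2, -0.9]
opening: 0.0006
grip_force: 0.0
```

>>> step_arm(
  commands=[
    [0,0,0,0,0.03,0.12,0],
    [0,0,0,0,0.03,0.12,0],
  ],
)

```text
time: 6.93
tool_pos: [0.5039, -0.1653, 0.1848]
tool_rot: [3.116, 0.102, 2.882]
contact_force: [-0.2, -0.1, -1.1]
opening: 0.0004
grip_force: 0.0
```

>>> step_arm(
  commands=[
    [0,0,0,0,0,0,-0.12],
    [0,0,0,0,0,0,-0.24],
    [0,0,0,0,0,0,-0.36],
    [0,0,0,0,0,0,-0.48],
    [0,0,0,0,0,0,-0.6],
  ],
)

```text
time: 7.35
tool_pos: [0.5005, -0.1634, 0.1824]
tool_rot: [3.113, 0.104, 2.276]
contact_force: [0.7, 0.1, 0.3]
opening: 0.0007
grip_force: 0.0
```

>>> step_arm(
  commands=[
    [0,0,0,0,0,0,-0.12],
    [0,0,0,0,0,0,-0.24],
    [0,0,0,0,0,0,-0.36],
    [0,0,0,0,0,0,-0.48],
    [0,0,0,0,0,0,-0.6],
  ],
)

```text
time: 7.77
tool_pos: [0.5005, -0.1633, 0.1824]
tool_rot: [3.113, 0.103, 1.677]
contact_force: [0.2, 0.4, 0.5]
opening: 0.0002
grip_force: 0.0
```

>>> step_arm(
  commands=[
    [0,0,0,0,0,0,-0.12],
    [0,0,0,0,0,0,-0.24],
    [0,0,0,0,0,0,-0.36],
    [0,0,0,0,0,0,-0.48],
    [0,0,0,0,0,0,-0.6],
  ],
)

```text
time: 8.18
tool_pos: [0.5006, -0.1633, 0.1823]
tool_rot: [3.114, 0.103, 1.077]
contact_force: [-0.4, 0.6, 0.1]
opening: 0.0005
grip_force: 0.0
```

>>> step_arm(
  commands=[
    [0,0,0,0,0,0,-0.12],
    [0,0,0,0,0,0,-0.24],
    [0,0,0,0,0,0,-0.36],
    [0,0,0,0,0,0,-0.48],
    [0,0,0,0,0,0,-0.6],
  ],
)

```text
time: 8.6
tool_pos: [0.5007, -0.1634, 0.1823]
tool_rot: [3.114, 0.103, 0.477]
contact_force: [-0.3, 0.3, -0.3]
opening: 0.0003
grip_force: 0.0
```

```bash
cat > s.py <<'E'
from cell import *
from ik import *
s=observe();print(s["time"],s["qpos"].round(3),s["tool_pos"].round(4),s["tool_rot"].round(3))
T=R.from_euler("xyz",s["tool_rot"]).as_matrix();print(T.round(3))
E
python3 s.py
```

```text
8.6 [-0.402  0.417  1.543 -0.103  1.228  0.727] [ 0.5007 -0.1634  0.1823] [3.114 0.103 0.477]
[[ 0.884  0.461 -0.078]
 [ 0.457 -0.887 -0.071]
 [-0.103  0.027 -0.994]]
```

```bash
python3 - <<'E'
exec(open("s.py").read())
F=R.from_euler("z",np.pi)
C=R.from_euler("xyz",s["tool_rot"]);q0=s["qpos"]
for phi in(.1,.2):
  for th in (38,40):
    o=orient(np.radians(th),phi)*F; print(phi,th,"rotvec",(o*C.inv()).as_rotvec().round(3))
    for y in (-.161,-.056):
     for x,z in((.53,.15),(.56,.13),(.6,.13),(.646,.13),(.64,.109),(.64,.1)):
      q,e=ik([x,y,z],o,[q0,[-.5,.5,1.9,1.2,.4,-.1]]);print(x,y,z,e.round(3),q.round(2))
E
```

```text
8.6 [-0.402  0.417  1.543 -0.103  1.228  0.727] [ 0.5007 -0.1634  0.1823] [3.114 0.103 0.477]
[[ 0.884  0.461 -0.078]
 [ 0.457 -0.887 -0.071]
 [-0.103  0.027 -0.994]]
0.1 38 rotvec [ 0.245 -0.731 -0.351]
0.53 -0.161 0.15 0.0 [-0.7   0.29  2.09  1.09  0.52 -0.13]
0.56 -0.161 0.13 0.0 [-0.65  0.37  2.04  1.15  0.48 -0.17]
0.6 -0.161 0.13 0.0 [-0.59  0.42  1.95  1.08  0.46 -0.04]
0.646 -0.161 0.13 0.0 [-0.54  0.48  1.84  0.99  0.46  0.11]
0.64 -0.161 0.109 0.0 [-0.55  0.51  1.87  1.09  0.43 -0.02]
0.64 -0.161 0.1 0.0 [-0.55  0.52  1.88  1.14  0.42 -0.07]
0.53 -0.056 0.15 0.0 [-0.45  0.23  2.18  1.18  0.35 -0.04]
0.56 -0.056 0.13 0.0 [-0.41  0.32  2.13  1.29  0.32 -0.12]
0.6 -0.056 0.13 0.0 [-0.37  0.38  2.03  1.17  0.31  0.04]
0.646 -0.056 0.13 0.0 [-0.33  0.44  1.92  1.    0.31  0.24]
0.64 -0.056 0.109 0.0 [-0.34  0.47  1.95  1.19  0.29  0.04]
0.64 -0.056 0.1 0.002 [-0.34  0.49  1.95  1.26  0.28 -0.04]
0.1 40 rotvec [ 0.255 -0.764 -0.348]
0.53 -0.161 0.15 0.0 [-0.71  0.29  2.12  1.2   0.53 -0.26]
0.56 -0.161 0.13 0.0 [-0.66  0.37  2.07  1.27  0.48 -0.3 ]
0.6 -0.161 0.13 0.0 [-0.61  0.4
[... 1348 characters left out ...]
.161 0.15 0.0 [-0.75  0.31  2.08  1.13  0.61 -0.3 ]
0.56 -0.161 0.13 0.0 [-0.7   0.39  2.04  1.19  0.57 -0.33]
0.6 -0.161 0.13 0.0 [-0.64  0.44  1.95  1.15  0.55 -0.22]
0.646 -0.161 0.13 0.0 [-0.58  0.49  1.84  1.08  0.54 -0.09]
0.64 -0.161 0.109 0.0 [-0.59  0.52  1.87  1.17  0.52 -0.2 ]
0.64 -0.161 0.1 0.0 [-0.59  0.54  1.87  1.21  0.51 -0.25]
0.53 -0.056 0.15 0.0 [-0.51  0.25  2.19  1.28  0.45 -0.27]
0.56 -0.056 0.13 0.0 [-0.47  0.34  2.14  1.38  0.42 -0.34]
0.6 -0.056 0.13 0.0 [-0.42  0.39  2.04  1.3   0.4  -0.21]
0.646 -0.056 0.13 0.0 [-0.38  0.45  1.93  1.18  0.39 -0.05]
0.64 -0.056 0.109 0.0 [-0.39  0.48  1.96  1.33  0.38 -0.21]
0.64 -0.056 0.1 0.0 [-0.39  0.5   1.96  1.39  0.37 -0.27]
```

```bash
python3 - <<'E'
exec(open("s.py").read())
F=R.from_euler("z",np.pi)
C=R.from_euler("xyz",s["tool_rot"]);q0=s["qpos"]
for phi in(.1,.15,.2):
    o=orient(np.radians(44),phi)*F; print(phi,"rotvec",(o*C.inv()).as_rotvec().round(3))
    for y in (-.161,-.056):
     for x,z in((.53,.16),(.56,.13),(.646,.13),(.64,.1)):
      q,e=ik([x,y,z],o,[q0,[-.5,.5,1.9,1.2,.4,-.1]]);print(x,y,z,e.round(3),q.round(2))
E
```

```text
8.6 [-0.402  0.417  1.543 -0.103  1.228  0.727] [ 0.5007 -0.1634  0.1823] [3.114 0.103 0.477]
[[ 0.884  0.461 -0.078]
 [ 0.457 -0.887 -0.071]
 [-0.103  0.027 -0.994]]
0.1 rotvec [ 0.275 -0.831 -0.344]
0.53 -0.161 0.16 0.0 [-0.75  0.28  2.15  1.36  0.56 -0.43]
0.56 -0.161 0.13 0.0 [-0.69  0.39  2.12  1.5   0.52 -0.55]
0.646 -0.161 0.13 0.0 [-0.57  0.49  1.92  1.38  0.46 -0.31]
0.64 -0.161 0.1 0.0 [-0.58  0.54  1.95  1.55  0.45 -0.5 ]
0.53 -0.056 0.16 0.0 [-0.49  0.22  2.25  1.6   0.4  -0.48]
0.56 -0.056 0.13 0.0 [-0.45  0.34  2.21  1.82  0.38 -0.68]
0.646 -0.056 0.13 0.0 [-0.36  0.45  2.    1.62  0.31 -0.39]
0.64 -0.056 0.1 0.0 [-0.36  0.5   2.04  1.88  0.33 -0.67]
0.15 rotvec [ 0.295 -0.823 -0.297]
0.53 -0.161 0.16 0.0 [-0.77  0.29  2.14  1.31  0.61 -0.44]
0.56 -0.161 0.13 0.0 [-0.71  0.39  2.1   1.44  0.56 -0.54]
0.646 -0.161 0.13 0.0 [-0.59  0.49  1.9   1.33  0.5  -0.31]
0.64 -0.161 0.1 0.0 [-0.6   0.54  1.94  1.48  0.49 -0.49]
0.53 -0.056 0.16 0.0 [-0.52  0.23  2.24  1.53  0.44 -0.47]
0.56 -0.056 0.13 0.0 [-0.47  0.34  2.2   1.73  0.42 -0.65]
0.646 -0.056 0.13 0.0 [-0.38  0.45  1.99  1.55  0.36 -0.38]
0.64 -0.056 0.1 0.0 [-0.39  0.5   2.03  1.78  0.37 -0.63]
0.2 rotvec [ 0.315 -0.815 -0.25 ]
0.53 -0.161 0.16 0.0 [-0.79  0.31  2.12  1.26  0.65 -0.45]
0.56 -0.161 0.13 0.0 [-0.73  0.4   2.08  1.38  0.6  -0.54]
0.646 -0.161 0.13 0.0 [-0.61  0.5   1.88  1.29  0.55 -0.32]
0.64 -0.161 0.1 0.0 [-0.61  0.55  1.92  1.42  0.54 -0.48]
0.53 -0.056 0.16 0.0 [-0.54  0.24  2.23  1.47  0.49 -0.47]
0.56 -0.056 0.13 0.0 [-0.5   0.35  2.19  1.64  0.46 -0.62]
0.646 -0.056 0.13 0.0 [-0.4   0.46  1.98  1.49  0.41 -0.37]
0.64 -0.056 0.1 0.0 [-0.41  0.51  2.01  1.69  0.41 -0.59]
```

>>> step_arm(
  commands=[
    [0,0.6,0,0,0.034,-0.104,-0.043],
    [0,1.2,0,0,0.069,-0.208,-0.086],
    [0,1.8,0.1,0,0.103,-0.312,-0.129],
    [0,2.4,0.2,0,0.138,-0.416,-0.172],
    [0,2.9,0.2,-0.5,0.172,-0.519,-0.215],
  ],
)

```text
time: 9.02
tool_pos: [0.5302, -0.1627, 0.1792]
tool_rot: [3.079, -0.448, 0.264]
contact_force: [0.9, 1.7, -0.0]
opening: 0.0008
grip_force: 0.0
```

>>> step_arm(
  commands=[
    [0,0,0,0,0.034,-0.104,-0.043],
    [0,0,0,0,0.069,-0.208,-0.086],
    [0,0,0,-0.5,0.103,-0.312,-0.129],
    [0,0,0,-1,0.103,-0.312,-0.129],
    [0,0,0,-1,0.103,-0.312,-0.129],
  ],
)

```text
time: 9.43
tool_pos: [0.5278, -0.162, 0.1664]
tool_rot: [3.137, -0.765, 0.101]
contact_force: [0.6, 0.1, 0.7]
opening: 0.0006
grip_force: 0.0
```

```bash
python3 s.py; python3 -c "
from ik import *
print((orient(np.radians(44),.1)*R.from_euler('z',np.pi)).as_matrix().round(3))"
```

```text
9.4333 [-0.75   0.267  2.151  1.321  0.564 -0.393] [ 0.5278 -0.162   0.1664] [ 3.137 -0.765  0.101]
[[ 0.717  0.098  0.69 ]
 [ 0.073 -0.995  0.065]
 [ 0.693  0.003 -0.721]]
[[ 0.716  0.1    0.691]
 [ 0.072 -0.995  0.069]
 [ 0.695 -0.    -0.719]]
```

>>> step_arm(
  commands=[
    [0,2,0,-2.5,0,0,0],
    [0,5,0.1,-3.2,0,0,0],
    [0,8,0.2,-3.6,0,0,0],
    [0,11.3,0.2,-4.1,0,0,0],
    [0,11.3,0.2,-4.1,0,0,0],
  ],
)

```text
time: 9.85
tool_pos: [0.6457, -0.1602, 0.126]
tool_rot: [3.134, -0.766, 0.107]
contact_force: [-0.4, -0.3, 0.6]
opening: 0.0007
grip_force: 0.0
```

>>> step_arm(
  commands=[
    [0,0,0,-0.3,0,0,0],
    [0,0,0,-0.8,0,0,0],
    [0,0,0,-1.1,0,0,0],
    [0,0,0,-1.3,0,0,0],
    [0,0,0,-1.3,0,0,0],
  ],
)

```text
time: 10.27
tool_pos: [0.642, -0.16, 0.1135]
tool_rot: [3.139, -0.765, 0.103]
contact_force: [0.3, 0.4, 0.3]
opening: 0.0003
grip_force: 0.0
```

>>> step_arm(
  commands=[
    [0,0,0,-0.2,0,0,0],
    [0,0,0,-0.4,0,0,0],
    [0,0,0,-0.6,0,0,0],
    [0,0,0,-0.6,0,0,0],
  ],
)

```text
time: 10.6
tool_pos: [0.6435, -0.1603, 0.109]
tool_rot: [3.137, -0.769, 0.104]
contact_force: [-4.8, 0.2, 7.5]
opening: 0.0003
grip_force: 3.6
```

>>> step_arm(
  commands=[
    [0,0,0,-0.1,0,0,0],
    [0,0,0,-0.2,0,0,0],
    [0,0,0,-0.2,0,0,0],
  ],
)

```text
time: 10.85
tool_pos: [0.6436, -0.1603, 0.1076]
tool_rot: [3.137, -0.769, 0.105]
contact_force: [-5.7, 0.4, 9.4]
opening: 0.0003
grip_force: 4.8
```

>>> step_arm(
  commands=[
    [0,0,0,-0.1,0,0,0],
    [0,0,0,-0.15,0,0,0],
    [0,0,0,-0.15,0,0,0],
  ],
)

```text
time: 11.1
tool_pos: [0.6437, -0.1604, 0.1064]
tool_rot: [3.137, -0.77, 0.105]
contact_force: [-5.8, -0.5, 10.5]
opening: 0.0005
grip_force: 5.2
```

>>> step_arm(
  commands=[
    [0,0,0,-0.1,0,0,0],
    [0,0,0,-0.2,0,0,0],
    [0,0,0,-0.2,0,0,0],
  ],
)

```text
time: 11.35
tool_pos: [0.6439, -0.1605, 0.1046]
tool_rot: [3.136, -0.77, 0.105]
contact_force: [-6.6, -0.9, 10.8]
opening: 0.0007
grip_force: 5.6
```

>>> step_arm(
  commands=[
    [0,0,0,-0.1,0,0,0],
    [0,0,0,-0.15,0,0,0],
    [0,0,0,-0.15,0,0,0],
  ],
)

```text
time: 11.6
tool_pos: [0.6441, -0.1606, 0.1042]
tool_rot: [3.136, -0.772, 0.105]
contact_force: [-12.1, 0.7, 19.2]
opening: 0.0003
grip_force: 9.4
```

>>> step_arm(
  commands=[
    [0,0,0,-0.1,0,0,0],
    [0,0,0,-0.1,0,0,0],
    [0,0,0,-0.1,0,0,0],
  ],
)

```text
time: 11.85
tool_pos: [0.6442, -0.1606, 0.104]
tool_rot: [3.135, -0.773, 0.106]
contact_force: [-15.0, 0.7, 23.8]
opening: 0.0003
grip_force: 11.8
```

>>> step_arm(
  commands=[
    [0,0,0,-0.1,0,0,0],
    [0,0,0,-0.1,0,0,0],
  ],
)

```text
time: 12.02
tool_pos: [0.6443, -0.1606, 0.1038]
tool_rot: [3.135, -0.774, 0.106]
contact_force: [-19.9, 0.4, 30.1]
opening: 0.0005
grip_force: 14.9
```

>>> step_arm(
  commands=[
    [0,0,0,1.2,0,0,0],
    [0,0,0,2.6,0,0,0],
    [0,0,3.5,2.6,0,0,0],
    [0,0.1,7.0,2.6,0,0,0],
    [0,0.1,10.4,2.6,0,0,0],
  ],
)

```text
time: 12.43
tool_pos: [0.6441, -0.0556, 0.1255]
tool_rot: [3.138, -0.767, 0.103]
contact_force: [1.1, 0.0, -0.8]
opening: 0.0006
grip_force: 0.0
```

>>> step_arm(
  commands=[
    [0,0,0,0,0,0,0],
    [0,0,0,-0.3,0,0,0],
    [0,0,0,-0.7,0,0,0],
    [0,0,0,-0.7,0,0,0],
  ],
)

```text
time: 12.77
tool_pos: [0.6439, -0.0557, 0.1175]
tool_rot: [3.139, -0.766, 0.104]
contact_force: [-0.1, -0.0, -0.3]
opening: 0.0003
grip_force: 0.0
```

```bash
python3 s.py
```

```text
12.7667 [-0.359  0.468  2.012  1.723  0.316 -0.505] [ 0.6439 -0.0557  0.1175] [ 3.139 -0.766  0.104]
[[ 0.717  0.102  0.69 ]
 [ 0.075 -0.995  0.069]
 [ 0.693  0.002 -0.721]]
```

>>> step_arm(
  commands=[
    [0,0,0,-0.3,0,0,0],
    [0,0,0,-0.6,0,0,0],
    [0,0,0,-0.9,0,0,0],
    [0,0,0,-0.9,0,0,0],
  ],
)

```text
time: 13.1
tool_pos: [0.6446, -0.0565, 0.1096]
tool_rot: [3.139, -0.768, 0.103]
contact_force: [-1.7, -0.3, 3.9]
opening: 0.0001
grip_force: 1.9
```

>>> step_arm(
  commands=[
    [0,0,0,-0.1,0,0,0],
    [0,0,0,-0.2,0,0,0],
    [0,0,0,-0.2,0,0,0],
  ],
)

```text
time: 13.35
tool_pos: [0.6448, -0.0564, 0.1085]
tool_rot: [3.138, -0.769, 0.104]
contact_force: [-3.5, -0.2, 8.8]
opening: 0.0003
grip_force: 3.9
```

>>> step_arm(
  commands=[
    [0,0,0,-0.1,0,0,0],
    [0,0,0,-0.2,0,0,0],
    [0,0,0,-0.2,0,0,0],
  ],
)

```text
time: 13.6
tool_pos: [0.6449, -0.0564, 0.1067]
tool_rot: [3.138, -0.77, 0.104]
contact_force: [-3.9, 0.2, 8.2]
opening: 0.0004
grip_force: 4.2
```

>>> step_arm(
  commands=[
    [0,0,0,-0.1,0,0,0],
    [0,0,0,-0.2,0,0,0],
    [0,0,0,-0.2,0,0,0],
  ],
)

```text
time: 13.85
tool_pos: [0.6449, -0.0563, 0.1047]
tool_rot: [3.138, -0.77, 0.104]
contact_force: [-4.5, -0.7, 8.2]
opening: 0.0002
grip_force: 4.3
```

>>> step_arm(
  commands=[
    [0,0,0,-0.1,0,0,0],
    [0,0,0,-0.2,0,0,0],
    [0,0,0,-0.2,0,0,0],
  ],
)

```text
time: 14.1
tool_pos: [0.6452, -0.0563, 0.104]
tool_rot: [3.137, -0.772, 0.105]
contact_force: [-9.9, -0.7, 18.1]
opening: 0.0006
grip_force: 9.1
```

>>> step_arm(
  commands=[
    [0,0,0,-0.1,0,0,0],
    [0,0,0,-0.1,0,0,0],
  ],
)

```text
time: 14.27
tool_pos: [0.6453, -0.0563, 0.1038]
tool_rot: [3.137, -0.773, 0.105]
contact_force: [-15.2, -0.4, 24.3]
opening: 0.0004
grip_force: 12.0
```

>>> step_arm(
  commands=[
    [0,0,0,1.5,0,0,0],
    [0,-1,0,3.0,0,0,0],
    [0,-5,0,4,0,0,0],
    [0,-9,0,6,0,0,0],
    [0,-12,0,7.5,0,0,0],
  ],
)

```text
time: 14.68
tool_pos: [0.5219, -0.0555, 0.1748]
tool_rot: [3.14, -0.765, 0.103]
contact_force: [-0.6, -1.0, 0.7]
opening: 0.0003
grip_force: 0.0
```

>>> step_arm(
  commands=[
    [0,-1,-2,0,-0.012,0.12,0],
    [0,-2,-4,0,-0.024,0.24,0],
    [0,-3,-6,0,-0.036,0.36,0],
    [0,-4,-8,0,-0.048,0.48,0],
    [0,-4.6,-10,0,-0.06,0.6,0],
  ],
)

```text
time: 15.1
tool_pos: [0.4879, -0.1323, 0.1754]
tool_rot: [-3.126, -0.471, 0.114]
contact_force: [1.4, 1.6, 0.4]
opening: 0.0004
grip_force: 0.0
```

>>> step_arm(
  commands=[
    [0,0,-1.5,0,-0.008,0.08,0],
    [0,0,-1.8,0,-0.016,0.16,0],
    [0,0,-1.8,0,-0.016,0.16,0],
  ],
)

```text
time: 15.35
tool_pos: [0.4918, -0.152, 0.177]
tool_rot: [-3.127, -0.316, 0.113]
contact_force: [-0.4, 0.3, -0.3]
opening: 0.0004
grip_force: 0.0
```

>>> step_arm(
  commands=[
    [0,0,0,-1,0,0,-0.1],
    [0,0,0,-1,0,0,-0.113],
    [0,0,0,-1,0,0,-0.113],
  ],
)

```text
time: 15.6
tool_pos: [0.4888, -0.1482, 0.1647]
tool_rot: [-3.121, -0.315, 0.003]
contact_force: [-0.4, -0.2, -0.2]
opening: 0.0004
grip_force: 0.0
```

```bash
python3 s.py; python3 - <<'E'
from cell import *
from h import *
import cv2
a=read_camera("scene")[:,:,::-1]; cv2.imwrite("pics/s2.png",cv2.resize(a[160:310,80:280].copy(),None,fx=4,fy=4,interpolation=cv2.INTER_CUBIC))
p=np.load("p.npy");S=np.array([[-52,52,98],[-52,-52,98],[52,52,98],[52,-52,98]])/1000
for z in(0,.005): print((4*(proj(camera_model("scene"),st(p,S+[0,0,z]))-[80,160])).round(0))
E
```

```text
15.6 [-0.561  0.242  1.91   0.272  0.75   0.827] [ 0.4888 -0.1482  0.1647] [-3.121e+00 -3.150e-01  3.000e-03]
[[ 0.951  0.009  0.31 ]
 [ 0.002 -1.     0.021]
 [ 0.31  -0.019 -0.95 ]]
[[544. 221.]
 [375. 191.]
 [480. 353.]
 [300. 318.]]
[[544. 215.]
 [374. 185.]
 [479. 346.]
 [298. 312.]]
```

View pics/s2.png

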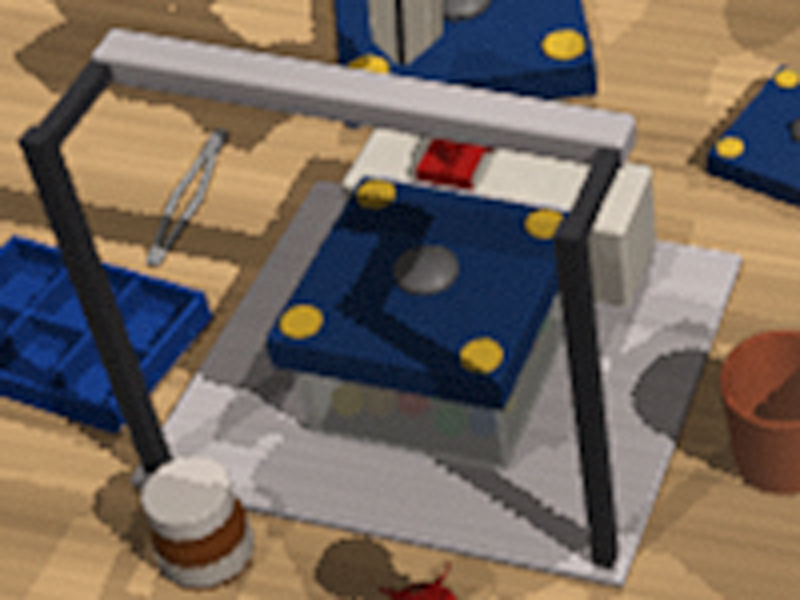

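The arm is clear of the lid. All four pads now sit about 7 crop pixels lower, at (545,224), (376,194), (482,356) and (301,321), which matches the 5 mm travel. The lid is home and level, so the lock is next.

>>> step_arm(
  commands=[
    [0,0,-1,0,-0.008,0.12,0],
    [0,-0.5,-2,0,-0.015,0.22,0],
    [0,-0.9,-2.6,0,-0.021,0.315,0],
    [0,-0.9,-2.6,-2,-0.021,0.315,0],
    [0,-0.9,-2.6,-4,-0.021,0.315,0],
  ],
)

```text
time: 16.07
tool_pos: [0.4825, -0.176, 0.1261]
tool_rot: [3.139, -0.004, 0.007]
contact_force: [-0.5, 0.9, -0.8]
opening: 0.0006
grip_force: 0.0
```

>>> step_arm(
  commands=[
    [0,0,0,0,0,0,0],
    [0,0,0,0,0,0,0],
  ],
)

```text
time: 16.23
tool_pos: [0.4802, -0.1751, 0.1253]
tool_rot: [-3.141, 0.0, 0.005]
contact_force: [0.5, 0.2, 0.5]
opening: 0.0005
grip_force: 0.0
```

>>> step_arm(
  commands=[
    [0,0,0,-1.5,0,0,0],
    [0,0,0,-2.5,0,0,0],
    [0,0,0,-3.0,0,0,0],
    [0,0,0,-3.0,0,0,0],
  ],
)

```text
time: 16.57
tool_pos: [0.4804, -0.1753, 0.0953]
tool_rot: [3.141, -0.0, 0.004]
contact_force: [-0.4, 0.6, -0.3]
opening: 0.0005
grip_force: 0.0
```

>>> step_arm(
  commands=[
    [0,0,0.8,0,0,0,0],
    [0,0,1.6,0,0,0,0],
    [0,0,2.4,0,0,0,0],
    [0,0,3.2,0,0,0,0],
    [0,0,4.0,0,0,0,0],
  ],
)

```text
time: 16.98
tool_pos: [0.4813, -0.1349, 0.0961]
tool_rot: [3.139, -0.002, 0.005]
contact_force: [-0.6, -2.1, 0.3]
opening: 0.0007
grip_force: 1.2
```

>>> step_arm(
  commands=[
    [0,0,0.8,0,0,0,0],
    [0,0,1.5,0,0,0,0],
    [0,0,2.2,0,0,0,0],
    [0,0,2.2,0,0,0,0],
  ],
)

```text
time: 17.32
tool_pos: [0.4813, -0.1122, 0.0959]
tool_rot: [3.14, -0.002, 0.005]
contact_force: [-0.0, 0.0, 1.3]
opening: 0.0002
grip_force: 0.3
```

Nearly at full travel. I'll push on slowly until it stops.

>>> step_arm(
  commands=[
    [0,0,0.2,0,0,0,0],
    [0,0,0.4,0,0,0,0],
    [0,0,0.4,0,0,0,0],
  ],
)

```text
time: 17.57
tool_pos: [0.4811, -0.1095, 0.0957]
tool_rot: [3.14, -0.002, 0.004]
contact_force: [1.3, -0.2, 2.0]
opening: 0.0008
grip_force: 1.1
```

>>> step_arm(
  commands=[
    [0,0,0.2,0,0,0,0],
    [0,0,0.3,0,0,0,0],
    [0,0,0.3,0,0,0,0],
  ],
)

```text
time: 17.82
tool_pos: [0.4811, -0.1066, 0.0957]
tool_rot: [3.14, -0.002, 0.004]
contact_force: [1.8, -1.5, 3.2]
opening: 0.0006
grip_force: 1.5
```

>>> step_arm(
  commands=[
    [0,0,0.1,0,0,0,0],
    [0,0,0.2,0,0,0,0],
    [0,0,0.3,0,0,0,0],
    [0,0,0.4,0,0,0,0],
    [0,0,0.4,0,0,0,0],
  ],
)

```text
time: 18.23
tool_pos: [0.4813, -0.1042, 0.0958]
tool_rot: [3.137, -0.002, 0.005]
contact_force: [0.8, -10.0, 2.4]
opening: 0.0006
grip_force: 4.2
```

```bash
python3 - <<'E'
from cell import *
from h import *
import cv2
a=read_camera("wrist")[:,:,::-1]; b=read_camera("scene")[:,:,::-1]
w=cv2.resize(a.copy(),(500,375)); b=cv2.resize(b[165:235,140:260].copy(),(800-500,175),interpolation=cv2.INTER_CUBIC)
c=np.zeros((375,800,3),np.uint8); c[:,:500]=w; c[:175,500:]=b; cv2.imwrite("pics/s3.png",c)
E
```

```text
(no output)
```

View pics/s3.png

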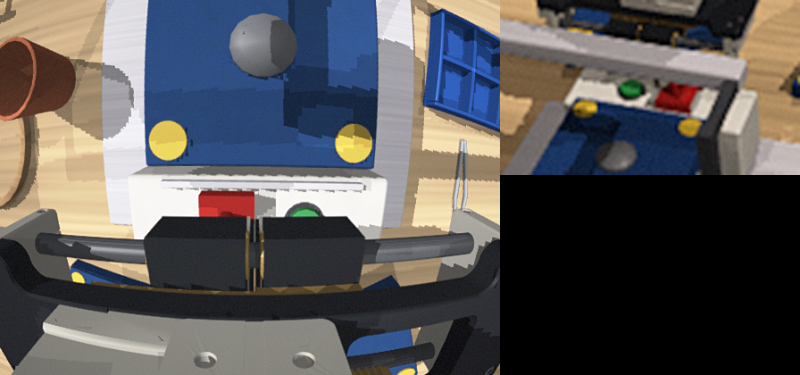

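The lock has reached its end stop (10 N against it), and the green button is uncovered at wrist (304,212). Now I'll press it.

>>> step_arm(
  commands=[
    [0,0,-0.8,0,0,0,0],
    [0,-0.1,-2.0,0.5,0,0,0],
    [0,-0.1,-3.3,0.5,0,0,0],
    [0,-0.1,-3.3,0,0,0,0],
    [0,-0.1,-3.3,-0.8,0,0,0],
  ],
)

```text
time: 18.75
tool_pos: [0.4801, -0.1365, 0.0875]
tool_rot: [3.14, -0.002, 0.002]
contact_force: [0.2, 0.3, -0.3]
opening: 0.0005
grip_force: 0.0
```

>>> step_arm(
  commands=[
    [0,0,0,-0.3,0,0,0],
    [0,0,0,-0.5,0,0,0],
    [0,0,0,-0.7,0,0,0],
    [0,0,0,-0.9,0,0,0],
    [0,0,0,-0.9,0,0,0],
  ],
)

```text
time: 19.17
tool_pos: [0.4794, -0.135, 0.0783]
tool_rot: [3.14, 0.0, 0.004]
contact_force: [-3.5, 1.3, 3.7]
opening: 0.0008
grip_force: 1.7
```

>>> step_arm(
  commands=[
    [0,0,0,-0.1,0,0,0],
    [0,0,0,-0.2,0,0,0],
    [0,0,0,-0.3,0,0,0],
    [0,0,0,-0.3,0,0,0],
  ],
)

```text
time: 19.5
tool_pos: [0.4798, -0.1352, 0.0762]
tool_rot: [3.14, -0.001, 0.004]
contact_force: [-3.7, 2.7, 9.0]
opening: 0.0001
grip_force: 4.2
```

>>> step_arm(
  commands=[
    [0,0,0,-0.1,0,0,0],
    [0,0,0,-0.1,0,0,0],
    [0,0,0,-0.1,0,0,0],
  ],
)

```text
time: 19.75
tool_pos: [0.4798, -0.1352, 0.076]
tool_rot: [3.14, -0.002, 0.004]
contact_force: [-6.0, 3.9, 16.0]
opening: 0.0004
grip_force: 8.4
```

Bottomed out at 76 mm, the full 5 mm of travel. Now I'll lift, retreat and check.

>>> step_arm(
  commands=[
    [0,0,0,1,0,0,0],
    [0,0,0,4,0,0,0],
    [0,0,0,8,0,0,0],
    [0,-3,0,11,0,0,0],
    [0,-6,0,12,0,0,0],
  ],
)

```text
time: 20.17
tool_pos: [0.4224, -0.1369, 0.1987]
tool_rot: [3.135, -0.009, 0.005]
contact_force: [-0.2, 0.1, 0.9]
opening: 0.0003
grip_force: 0.0
```

>>> step_arm(
  commands=[
    [0,-3,2,1,0,0,0],
    [0,-5,4,1,0,0,0],
    [0,-5,4,1,0,0,0],
    [0,-5,4,1,0,0,0],
    [0,-5,4,1,0,0,0],
  ],
)

```text
time: 20.58
tool_pos: [0.3709, -0.0961, 0.205]
tool_rot: [3.139, -0.003, 0.004]
contact_force: [-0.2, 0.4, 0.6]
opening: 0.0006
grip_force: 0.0
```

```bash
python3 - <<'E'
from cell import *
import cv2
print(observe()["contact_force"])
b=read_camera("scene")[:,:,::-1]; cv2.imwrite("pics/s4.png",cv2.resize(b[160:310,80:280].copy(),None,fx=4,fy=4,interpolation=cv2.INTER_CUBIC))
E
```

```text
[-0.16008163  0.42559075  0.59205403]
```

View pics/s4.png

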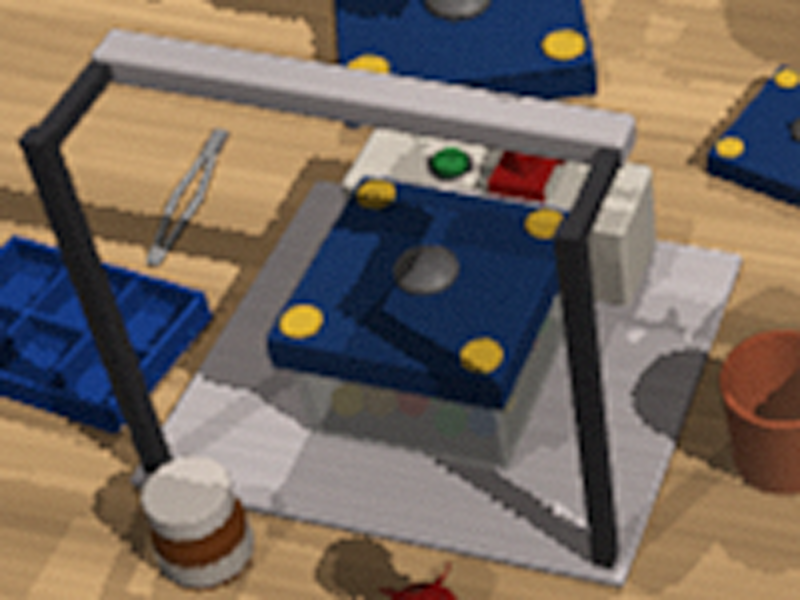

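The lid is seated, with pads at (545,224), (376,194), (482,356) and (301,321). The cover is aside at (524,175), the button is up at (450,162), and the bystanders have not moved.

```bash
python3 -c "
from cell import *
print(hand_in())"
```

```text
the job is handed in; nothing more can be done
None
```

I pressed the lid home and level at all four corners, pushed the red cover to its stop, pressed the green button its full 5 mm and let it spring back, then handed the job in at about 21 s; no verdict came back.

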